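# Pin the label press and hold it at three clicks

### The job

The label press on the counter is being set up: take the pin with the round collar and the slim square upright grip out of the wooden caddy and push it straight down through the aligned fork and lug holes of the press's stay until its collar sits flush on the fork. Only then take the upright knob of the press's pressure lever and swing it counter-clockwise (seen from above) by exactly three clicks, counted by feel, never passing a fourth, and finish while holding the lever there, because it springs back when let go. Leave the other two pins and the things on the counter where they are.

Things in the scene. Friction and masses are not known exactly. Their poses are not given: they have to be found in the camera images.
- pin_grip (a point): the pin to fit, plain steel, in one of the caddy's holes: square upright grip 16 x 16 mm, 45 mm tall; below it a collar 28 mm across, 5 mm thick; below that a shank 12 mm across, 48 mm long with tapered foot. The point is the grip's centre, 27.5 mm above the collar's underside; z points up along the pin, x across two faces of the grip and, within 0.3 rad, across the row of pins. At the start the collar rests on the caddy's top.
- caddy: fixed wooden block 60 mm (x) by 170 mm (y) and 56 mm tall, origin at the centre of its underside; three holes 13 mm across, 52 mm deep, at y = -55, 0 and +55 mm hold three different pins in any order.
- fork_hole (a point): centre of the mouth of the press's pin hole, on the top face of the 44 mm square steel fork plate, 75 mm above the counter. Vertical hole 14.5 mm across, 2 mm chamfer, through fork plate, lug and lower fork plate (39 mm in all). Seated, the pin's collar rests on this face, its grip centre 27.5 mm above this point. Axes as the press's: z up.
- pivot (a point): point on the vertical axis about which the pressure lever turns, at the height of the lever arm's top face, 115 mm above the counter. The press is bolted down; its base plate is 270 by 345 mm.
- lever_knob (a point): centre of the lever's upright black knob, a cylinder 22 mm across, 55 mm tall on the arm's end, 130 mm from the pivot axis, centre 142.5 mm above the counter. Starts at the lever's clockwise stop and swings counter-clockwise (seen from above) up to 1.15 rad. A spring pushes it back with about 8 N at the knob, 3 N more per rad; let go, it returns to the stop.
- lever: the lever: disc with teeth on its rim, arm, knob; origin on the pivot axis at counter height. Every 0.2 rad (26 mm at the knob) a tooth passes the pawl: the push needed rises 3 to 6 N, then drops 4 to 8 N (one click), then settles. The first passes 0.1 to 0.3 rad from the stop, differing each time. Three clicks: three teeth have passed, lever held midway between third and fourth.
- pawl_block: small aluminium block with the brass spring pawl at the disc's rim, fixed to the press at a setting that differs by up to 0.1 rad either way; origin on the pivot axis at the counter's height, its x axis points from the pivot to the pawl. The pawl only makes the clicks; it need not be touched.
- bolt_grip (a point): square-headed bolt: head 26 x 26 x 16 mm on a 12 mm shank; point at the centre of the head. Not wanted, stays in the caddy
- ballpin_grip (a point): ball-headed pin: 28 mm ball on a 20 mm disc and a 12 mm shank; point at the centre of the ball. Not wanted, stays in the caddy
- bottle: bystander: clear pump bottle 64 mm across, 150 mm tall, origin at the centre of its underside
- bell: bystander: steel counter bell 84 mm across, 54 mm tall, origin at the centre of its underside
- tape: bystander: roll of tape lying flat, 90 mm across, 24 mm tall, origin at the centre of its underside
- stapler: bystander: black stapler 130 x 35 x 39 mm, long along its x axis, origin at the centre of its underside
- tickets: bystander: stack of paper tickets 100 x 65 x 20 mm, origin at the centre of its underside
Not all that is in view belongs to the job. Leave any green or orange look-alike of the part that bears pin_grip alone.

How it is judged:
On the way, in this order (a step that is already met when the one before it is completed fails the run):
1. the pin's collar sits on the fork, pin upright in the hole (z of pin_grip in the frame of fork_hole between 0.02 and 0.031 m and horizontal distance between pin_grip and fork_hole below 0.006 m and angle between pin_grip's own z axis and vertical below 0.12 rad), for 0.2 s.
2. the lever is held by the fingers at three clicks (x of lever_knob in the frame of pawl_block between -0.0547 and -0.0339 m and contact force between the fingers and lever above 1 N), for 0.4 s.
At the end, for the whole second after the job is handed in: The pin stands in the fork hole, upright within 0.12 rad, its collar within 3.5 mm of the fork's face; the lever is held by the fingers (at least 1 N) within 0.085 rad of midway between its third and fourth click (all of step 1 and all of step 2); the arm keeps its last pose, push and grip.
It fails at once if the lever is moved (knob more than 20 mm) before the pin is seated (distance of lever_knob from where it was at the start of the episode above 0.02 m and not (z of pin_grip in the frame of fork_hole between 0.02 and 0.031 m and horizontal distance between pin_grip and fork_hole below 0.006 m and angle between pin_grip's own z axis and vertical below 0.12 rad)).
It fails at once if the lever is swung past a fourth click (x of lever_knob in the frame of pawl_block below -0.0611 m).
It fails at once if one of the other pins is moved more than 20 mm (distance of any of bolt_grip, ballpin_grip from where it was at the start of the episode above 0.02 m).
It fails at once if a bystander is moved more than 40 mm (distance of any of bottle, bell, tape, stapler, tickets from where it was at the start of the episode above 0.04 m).
It also fails if it takes over 72 s, if anything falls off the work surface, if the arm or the gripper's body presses on something with over 40 N, if the wrist force passes 120 N, or if a joint passes its speed limit or range.

### The arm

A 6-joint arm with a two-finger parallel gripper is mounted at the origin on the work surface. World frame = base frame: x ahead of the robot, y to its left, z up, the work surface at z = 0. Lengths are in m, angles in rad, forces in N, time in s.
With the tool pointing down it reaches from about 0.35 to 0.975 m from the base axis. Payload 4.9 kg.
Tool frame: the origin (TCP) lies on the centre line of the jaws, within the pads' length; the fingertips stand ctrl.tcp_to_tips ahead of it and the grasp point (between the pads) lies 3 mm ahead of it (ctrl.tcp_to_tips is the distance from the TCP to the fingertips, in m); z points along the fingers, y is the direction in which the jaws open and shut (so a half turn about z gives the same grasp; the last joint's range is limited). The gripper opens to 85 mm and grips with 20 to 120 N. Pads are 22 mm wide; open, the fingers measure 114 mm over their backs; the gripper's body (76 mm by 85 mm) begins 54 mm behind the grasp point. The pads swing forward as they close: fully open they stand 13 mm farther back than shut.
Start: joints at [1.231, 0.053, 1.613, -0, 1.476, -0.119], TCP at [0.137, 0.61, 0.253] pointing down, gripper open.
Joint ranges: [-3.01, 3.01], [-1.01, 2.22], [0.06, 2.58], [-1.02, 4.17], [0.09, 2.62], [-3.14, 3.14]. Speed limits (rad/s): [2.57, 2.57, 3.14, 3.14, 3.14, 3.14].

### API

Orientations are given as a rotation vector (axis times angle).
In Python, from station import ctrl, vision gives the robot as it stands.
- The arm moves only by the tool jog_arm, never from a script. Its argument "deltas" is a list of rows, each a list of 7 numbers: the turn, a rotation vector about the tool's x, y, z in rad, then the shift along the tool's x, y, z in cm, then the opening, from 0 (shut) to 1 (fully open). A call has 1 to 12 rows; each row shifts and turns the commanded pose from where the row before left it, along the tool's axes as they then stand; what a row does not reach is not made up. A row lasts 1/12 s, in which the tool goes at most 41.7 mm and 7.16 degrees, less where a joint would pass 70% of its speed; a pose out of reach is approached as far as the arm can. A call with a gripper value outside its range is refused whole. The fingers move at their own pace and stop on an object; "grip_force" is the grip in N (left out, the last holds). Time passes only in rows, so rows that do not move let the fingers close. It gives the time, the measured TCP pose, the force and the opening at its end, in the units of the state.
- ctrl.get_obs(): the state, without advancing time (a new reading comes with each control period).
- vision.get_image(name): name is "side" or "top" or "wrist"; returns (picture, depth): 420x560x3 uint8, red, green, blue; 420x560 float32, m along the optical axis (not along the pixel's ray), 0 where there is no reading.
- vision.calibration(name): a dict with "fx", "fy", "cx", "cy" (pixels), "dist" ([k1, k2, p1, p2, k3] as OpenCV has them; the pictures are not rectified), "rvec" (rotation vector, rad) and "tvec" (3), from world to camera coordinates, as OpenCV has them; the wrist camera has in their place "hand_eye" (4x4, takes a point from camera to tool coordinates, whose origin is the TCP and whose axes are the flange's). Camera axes: x right, y down, z forward; pixel columns grow to the right and rows downward; lengths in m; the calibration is good to about 2 mm. A picture is of the moment at which its call begins: read the wrist's pose just before it. calibration takes no time and is no camera call.
- ctrl.finish_job(): hands the job in, once; it reports no verdict.
The state is a dict: "t": time; "q": joint angles; "dq": joint speeds; "effort": joint torques, N m; "tool_pos": TCP position; "tool_rot": TCP orientation; "contact_force": force on the tool from outside, world axes, zero at the start; "wrist_torque": the same for the moment, N m; "opening": finger opening in m.
Only numpy, scipy, OpenCV 4.12 (cv2) and the standard library are available. Lean on these libraries where they do the work, as an engineer would, in place of code of your own. Each camera call takes 0.05 s, during which the arm holds its last target. There are 200 camera calls.

## Working session

There is one attempt and no reset: what is moved stays moved. The work goes in short steps, Python scripts to look and compute and a tool call to move; the robot and the scene stay as the last step left them, time stands still between calls to the robot, and variables do not carry over. Pictures are saved under pics/ and viewed, about 8 in all and at most 12, crops included, and the job is handed in when it is done.

Besides the shell and the picture viewer there is one more tool, called after ">>>" as a command line: name --pt "numbers of a row" for each row, then --argument value for the rest. jog_arm: Moves the arm, as the interface text tells. Its arguments: {"type":"object","properties":{"deltas":{"type":"array"},"grip_force":{"type":"number"}},"required":["deltas"]}

```bash
ls; mkdir -p pics; cat > h.py <<'E'
import numpy as np, cv2
from station import ctrl, vision
from scipy.spatial.transform import Rotation as R
def save(n,p): cv2.imwrite(p,cv2.cvtColor(n,cv2.COLOR_RGB2BGR))
def cam(name):
    c=vision.calibration(name); K=np.array([[c['fx'],0,c['cx']],[0,c['fy'],c['cy']],[0,0,1.]]); d=np.array(c['dist'],float)
    if 'rvec' in c:
        Rw=cv2.Rodrigues(np.array(c['rvec'],float))[0]; t=np.array(c['tvec'],float).ravel()
        return K,d,Rw.T,-Rw.T@t
    o=ctrl.get_obs(); H=np.array(c['hand_eye']); T=np.eye(4); T[:3,:3]=R.from_rotvec(o['tool_rot']).as_matrix(); T[:3,3]=o['tool_pos']; T=T@H
    return K,d,T[:3,:3],T[:3,3]
def rays(C,uv):
    K,d,Rc,t=C; p=cv2.undistortPoints(np.array(uv,float).reshape(-1,1,2),K,d).reshape(-1,2)
    return np.c_[p,np.ones(len(p))]@Rc.T
def onz(C,uv,z):
    r=rays(C,uv); return C[3]+r*((z-C[3][2])/r[:,2])[:,None]
def cloud(C,dep):
    v,u=np.mgrid[:dep.shape[0],:dep.shape[1]]; r=rays(C,np.c_[u.ravel(),v.ravel()])
    return (C[3]+r*dep.reshape(-1,1)).reshape(*dep.shape,3)
def proj(C,P):
    K,d,Rc,t=C; rv=cv2.Rodrigues(Rc.T)[0]; return cv2.projectPoints(np.array(P,float).reshape(-1,1,3),rv,-Rc.T@t,K,d)[0].reshape(-1,2)
E
python3 - <<'E'
from h import *
print(ctrl.get_obs(), ctrl.tcp_to_tips)
for n in ['top','side','wrist']:
    C=cam(n); im,d=vision.get_image(n); np.savez(n+'0.npz',im=im,d=d,P=cloud(C,d)); save(im,f'pics/{n}0.png'); print(n,C[3],C[2][:,2])
E
```

```text
pics
{'t': 0.0, 'q': array([ 1.23097239e+00,  5.33402985e-02,  1.61431133e+00, -1.99618950e-05,
        1.47597045e+00, -1.18985055e-01]), 'dq': array([ 2.81236566e-04, -8.36768300e-04,  5.24828419e-04, -7.52959920e-04,
        9.52731685e-06, -2.76179925e-04]), 'effort': array([ 7.08883199e-04, -3.93680406e+01, -3.70170665e+01, -8.78251353e-05,
        7.01928380e-03, -1.24505837e-05]), 'tool_pos': array([0.13670645, 0.60927302, 0.25206287]), 'tool_rot': array([-3.46136542e-01, -3.12201960e+00,  3.11095768e-03]), 'contact_force': array([0.79422483, 0.36474697, 0.00794124]), 'wrist_torque': array([-0.02180839,  0.03885538, -0.02585911]), 'opening': 0.08558264434321312} 0.022
top [ 0.14490916 -0.00783976  1.77777676] [ 1.97977507e-01  8.18987489e-04 -9.80206221e-01]
side [0.38705844 0.78209905 0.60374437] [ 0.08713813 -0.83758032 -0.53932008]
wrist [0.05444924 0.62775142 0.37332914] [ 0.31865543 -0.0731046  -0.94504732]
```

View pics/top0.png

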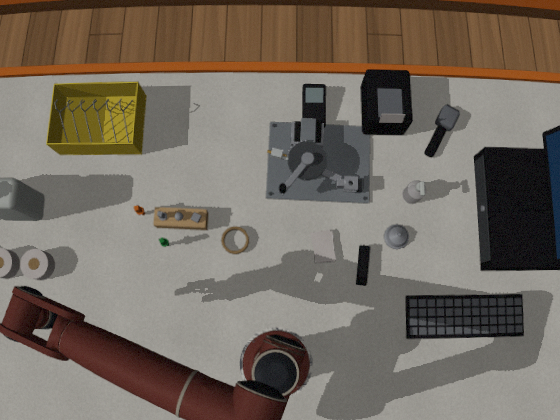

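View pics/side0.png

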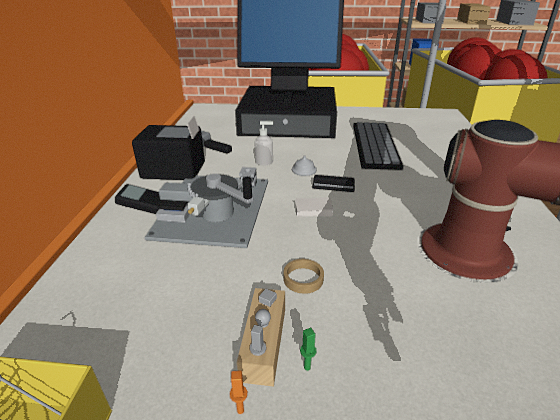

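```bash
python3 - <<'E'
from h import *
a=np.load('top0.npz');s=np.load('side0.npz')
L=cv2.INTER_CUBIC
t1=cv2.resize(a['im'][195:245,135:255],(480,200),interpolation=L)
t2=cv2.resize(a['im'][110:210,260:380],(480,400),interpolation=L)
s1=cv2.resize(s['im'][280:400,220:330],(275,300),interpolation=L)
s2=cv2.resize(s['im'][160:250,140:280],(320,206),interpolation=L)
o=np.zeros((600,800,3),np.uint8);o[:200,:480]=t1;o[200:,:480]=t2;o[:300,480:755]=s1;o[300:506,480:]=s2
save(o,'pics/c1.png')
C=cam('top');
for uv,z in [((160,214),.1),((178,215),.08),((196,217),.07),((307,158),.115),((283,188),.17),((350,183),.075)]:
    print(uv,onz(C,[uv],z)[0].round(3),a['P'][uv[1],uv[0]].round(3))
P=a['P']
for n,(u0,u1,v0,v1,lo,hi) in dict(caddy=(140,215,200,235,.048,.062)).items():
    Q=P[v0:v1,u0:u1].reshape(-1,3);Q=Q[(Q[:,2]>lo)&(Q[:,2]<hi)];print(n,len(Q),Q.mean(0),cv2.minAreaRect(Q[:,:2].astype(np.float32)))
S=s['P']
for uv in [(257,325),(257,345),(248,172),(262,314),(267,296),(216,182),(247,178)]: print(uv,S[uv[1],uv[0]].round(3))
E
```

```text
(160, 214) [0.464 0.372 0.1  ] [0.463 0.37  0.108]
(178, 215) [0.465 0.318 0.08 ] [0.465 0.318 0.08 ]
(196, 217) [0.461 0.261 0.07 ] [0.461 0.261 0.073]
(307, 158) [ 0.647 -0.091  0.115] [ 0.646 -0.091  0.121]
(283, 188) [ 0.535 -0.016  0.17 ] [ 0.535 -0.016  0.171]
(350, 183) [ 0.577 -0.232  0.075] [ 0.586 -0.237  0.042]
caddy 706 [0.46218344 0.31654542 0.05558286] ((0.46343013644218445, 0.3399820923805237), (0.2183697670698166, 0.06271831691265106), 87.863525390625)
(257, 325) [0.465 0.365 0.106]
(257, 345) [0.464 0.382 0.077]
(248, 172) [ 0.575 -0.22   0.076]
(262, 314) [0.463 0.322 0.085]
(267, 296) [0.461 0.269 0.074]
(216, 182) [ 0.634 -0.076  0.12 ]
(247, 178) [ 0.539 -0.01   0.171]
```

View pics/c1.png

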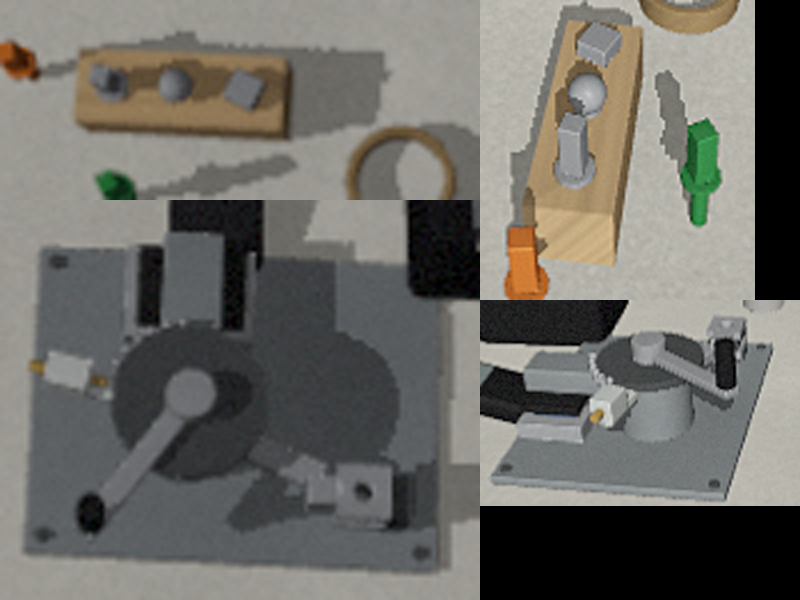

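The pin I want is the plain steel square grip with a round collar, at top (160,214) / side (257,338). Things that could be mistaken for it:
- Orange copy at top (138,209).
- Green copy at top (163,241).
- Ball pin at top (178,215).
- Square bolt at top (196,217).

The crop confirms the choice. It also shows the fork hole at top (351,182.5) and the knob at (283,188). Next I turn the jaws across the row and go above the pin.

>>> jog_arm --pt "0 0 0.123 0 0 0 1" --pt "0 0 0.123 0 0 0 1" --pt "0 0 0.123 0 0 0 1" --pt "0 0 0.123 0 0 0 1" --pt "0 0 0.123 0 0 0 1" --pt "0 0 0.123 0 0 0 1" --pt "0 0 0.123 0 0 0 1" --pt "0 0 0.123 0 0 0 1" --pt "0 0 0.123 0 0 0 1" --pt "0 0 0.123 0 0 0 1" --pt "0 0 0.12 0 0 0 1"

```text
t: 1.07
tool_pos: [0.1368, 0.6096, 0.2528]
tool_rot: [2.228, 2.214, -0.001]
contact_force: [0.1, -0.1, 0.5]
opening: 0.0852
```

>>> jog_arm --pt "0 0 0 -1.98 2.73 0.4 1" --pt "0 0 0 -1.98 2.73 0.4 1" --pt "0 0 0 -1.98 2.73 0.4 1" --pt "0 0 0 -1.98 2.73 0.4 1" --pt "0 0 0 -1.98 2.73 0.4 1" --pt "0 0 0 -1.98 2.73 0.4 1" --pt "0 0 0 -1.98 2.73 0.4 1" --pt "0 0 0 -1.98 2.73 0.4 1" --pt "0 0 0 -1.98 2.73 0.4 1" --pt "0 0 0 -1.98 2.73 0.4 1" --pt "0 0 0 -1.98 2.73 0.4 1" --pt "0 0 0 -1.98 2.73 0.4 1"

```text
t: 2.07
tool_pos: [0.4654, 0.3709, 0.2048]
tool_rot: [-2.221, -2.221, 0.001]
contact_force: [1.0, 0.6, -0.4]
opening: 0.0854
```

```bash
python3 - <<'E'
from h import *
C=cam('wrist'); im,d=vision.get_image('wrist'); np.savez('w1.npz',im=im,d=d,P=cloud(C,d)); save(im,'pics/w1.png')
o=ctrl.get_obs();print(o['tool_pos'],R.from_rotvec(o['tool_rot']).as_matrix().round(3))
print(proj(C,[[.465,.372,.106],[.462,.317,.08],[.46,.262,.07]]))
E
```

```text
[0.46946334 0.36728408 0.20387043] [[ 0.004  1.     0.002]
 [ 1.    -0.004 -0.004]
 [-0.004  0.002 -1.   ]]
[[274.68744644 219.52863158]
 [271.03360232 273.97676316]
 [269.15589443 325.46088996]]
```

View pics/w1.png

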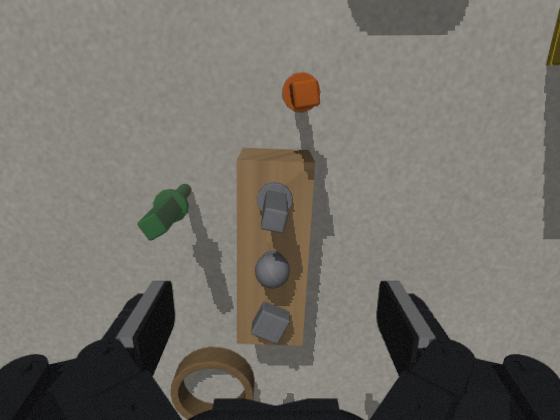

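The view matches the plan: the steel grip's top face is at (274,219), turned slightly, with the ball at (272,269) and the bolt at (270,322). I'll re-measure now that the arm has settled.

```bash
python3 - <<'E'
from h import *
for k in range(2):
    C=cam('wrist'); o=ctrl.get_obs(); im,d=vision.get_image('wrist'); P=cloud(C,d)
    Q=P[140:300,230:320].reshape(-1,3); Q=Q[Q[:,2]>.1]
    print(o['tool_pos'],o['dq'].round(3),len(Q),np.median(Q,0),(Q[:,:2].min(0)+Q[:,:2].max(0))/2,cv2.minAreaRect(Q[:,:2].astype(np.float32)))
C=cam('top');a=np.load('top0.npz')
E
```

```text
[0.46946334 0.36728408 0.20387043] [ 0.064 -0.02   0.025  0.043  0.035  0.117] 661 [0.46557413 0.37333109 0.10629938] [0.46452496 0.40738403] ((0.4705983102321625, 0.407051682472229), (0.08832146972417831, 0.016415851190686226), 80.56218719482422)
[0.46715394 0.36913503 0.20404724] [ 0.064 -0.02   0.011  0.047  0.025  0.039] 638 [0.46527806 0.37323604 0.10630022] [0.46458821 0.40811181] ((0.4698061943054199, 0.40790361166000366), (0.08993355184793472, 0.01673131249845028), 81.94081115722656)
```

```bash
python3 - <<'E'
from h import *
C=cam('wrist'); o=ctrl.get_obs(); im,d=vision.get_image('wrist'); P=cloud(C,d)
Q=P[140:300,230:320].reshape(-1,3); Q=Q[(Q[:,2]>.1045)&(np.hypot(Q[:,0]-.4654,Q[:,1]-.3725)<.014)]
print(o['tool_pos'],len(Q),Q.mean(0),cv2.minAreaRect(Q[:,:2].astype(np.float32)))
E
```

```text
[0.46560352 0.37058873 0.20437682] 526 [0.46472361 0.37179531 0.10623206] ((0.46462199091911316, 0.3715064525604248), (0.015925634652376175, 0.015961503610014915), 76.92256927490234)
```

>>> jog_arm --pt "0 0 0.114 0.1 0 1 0.7" --pt "0 0 0.114 0 0 1 0.7" --pt "0 0 0 0 0 1.5 0.7" --pt "0 0 0 0 0 1.5 0.7" --pt "0 0 0 0 0 1.5 0.7" --pt "0 0 0 0 0 1.5 0.7" --pt "0 0 0 0 0 1.5 0.7" --pt "0 0 0 0 0 1.2 0.7" --pt "0 0 0 0 0 0.7 0.7" --pt "0 0 0 0 0 0 0.7" --pt "0 0 0 0 0 0 0.7"

```text
t: 3.18
tool_pos: [0.4641, 0.3736, 0.0914]
tool_rot: [-2.459, -1.955, 0.0]
contact_force: [-0.4, 0.1, -0.0]
opening: 0.0598
```

>>> jog_arm --pt "0 0 0 0 0 0 0" --pt "0 0 0 0 0 0 0" --pt "0 0 0 0 0 0 0" --pt "0 0 0 0 0 0 0" --pt "0 0 0 0 0 0 0" --pt "0 0 0 0 0 0 0" --pt "0 0 0 0 0 0 0" --pt "0 0 0 0 0 0 0" --pt "0 0 0 0 0 0 0" --grip_force 70

```text
t: 3.93
tool_pos: [0.4651, 0.3736, 0.0924]
tool_rot: [2.46, 1.954, 0.003]
contact_force: [0.5, -0.7, 5.1]
opening: 0.0149
```

>>> jog_arm --pt "0 0 0 0 0 -0.8 0" --pt "0 0 0 0 0 -1.4 0" --pt "0 0 0 0 0 -1.8 0" --pt "0 0 0 0 0 -2 0" --pt "0 0 0 0 0 -2 0" --pt "0 0 0 0 0 -2 0" --pt "0 0 0 0 0 -2 0" --pt "0 0 0 0 0 -2 0" --pt "0 0 0 0 0 -2 0" --pt "0 0 0 0 0 -2 0" --pt "0 0 0 0 0 -1 0" --pt "0 0 0 0 0 0 0"

```text
t: 4.93
tool_pos: [0.4652, 0.3736, 0.2841]
tool_rot: [2.459, 1.954, 0.006]
contact_force: [0.4, 0.8, -1.8]
opening: 0.0149
```

```bash
python3 - <<'E'
from h import *
C=cam('side'); o=ctrl.get_obs(); im,d=vision.get_image('side'); 
t=o['tool_pos'];print(t,o['opening'],o['contact_force'],R.from_rotvec(o['tool_rot']).as_matrix().round(3))
u,v=proj(C,[t])[0].astype(int); print(u,v)
save(cv2.resize(im[max(v-70,0):v+130,max(u-110,0):u+110],None,fx=2,fy=2),'pics/s2.png')
# refine hole with top camera, dark pixels around hole
C=cam('top'); im,d=vision.get_image('top'); g=cv2.cvtColor(im,cv2.COLOR_RGB2GRAY)
print(g[176:190,342:360])
E
```

```text
[0.46515428 0.37364819 0.28413324] 0.014879347168564736 [ 0.39134738  0.83569334 -1.80097963] [[ 0.226  0.974  0.003]
 [ 0.974 -0.226  0.002]
 [ 0.003  0.003 -1.   ]]
250 241
[[72 72 70 79 81 82 79 80 81 78 82 79 81 81 76 77 71 69]
 [72 73 68 82 81 81 85 84 86 83 80 85 84 85 85 85 69 73]
 [73 70 70 84 81 81 82 80 84 81 81 85 85 87 82 84 67 66]
 [80 81 83 81 84 85 83 83 81 81 82 85 87 84 85 83 49 46]
 [83 83 84 82 84 82 83 76 73 74 78 81 83 83 82 79 40 41]
 [84 86 83 76 83 81 79 57 49 40 60 78 84 83 85 84 36 40]
 [83 79 81 84 81 85 78 47 39 35 39 75 84 86 85 83 30 39]
 [77 79 80 85 83 85 79 63 65 49 38 72 84 88 89 84 41 35]
 [78 79 79 84 81 82 80 71 72 61 55 79 82 84 86 80 37 33]
 [73 73 81 83 79 86 82 78 77 71 79 82 82 81 84 83 44 41]
 [53 54 71 82 82 84 79 82 81 83 80 81 80 81 82 78 43 40]
 [52 50 74 81 80 81 82 82 82 83 82 81 84 80 83 83 42 41]
 [56 59 71 79 78 79 76 79 83 81 82 80 83 84 79 79 42 41]
 [66 67 66 72 69 73 70 70 76 73 76 73 70 80 78 62 34 37]]
```

View pics/s2.png

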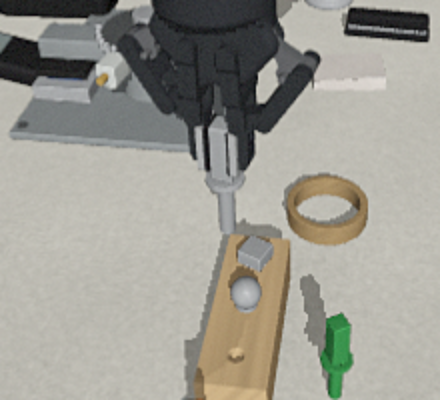

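The side view shows the pin upright in the jaws at about (222,180) and its caddy hole empty, with the ball and bolt untouched. Now I carry it over to the fork.

>>> jog_arm --pt "0 0 0 -1.2 0.5 0 0" --pt "0 0 0 -2.4 1.05 0 0" --pt "0 0 0 -2.4 1.05 0 0" --pt "0 0 0 -2.4 1.05 0 0" --pt "0 0 0 -2.4 1.05 0 0" --pt "0 0 0 -2.4 1.05 0 0" --pt "0 0 0 -2.4 1.05 0 0" --pt "0 0 0 -2.4 1.05 0 0" --pt "0 0 0 -2.4 1.05 0 0" --pt "0 0 0 -2.4 1.05 0 0" --pt "0 0 0 -2.4 1.05 0 0" --pt "0 0 0 -2.4 1.05 0 0"

```text
t: 6.03
tool_pos: [0.5184, 0.0751, 0.2791]
tool_rot: [-2.459, -1.953, 0.005]
contact_force: [0.4, -0.4, -1.1]
opening: 0.0154
```

>>> jog_arm --pt "0 0 0 -2.4 1.05 0 0" --pt "0 0 0 -2.4 1.05 0 0" --pt "0 0 0 -2.4 1.05 0 0" --pt "0 0 0 -2.4 1.05 0 0" --pt "0 0 0 -2.4 1.05 0 0" --pt "0 0 0 -2.4 1.05 0 0" --pt "0 0 0 -2.4 1.05 0 0" --pt "0 0 0 -2.4 1.05 0 0" --pt "0 0 0 -2.4 1.05 0 0" --pt "0 0 0 -2.4 1.05 0 0" --pt "0 0 0 -2.4 1.05 0 0" --pt "0 0 0 -2.4 1.0 0 0"

```text
t: 7.03
tool_pos: [0.5753, -0.2333, 0.2788]
tool_rot: [-2.457, -1.951, 0.003]
contact_force: [0.0, 1.5, -1.8]
opening: 0.0155
```

>>> jog_arm --pt "0 0 0 -0.3 0.05 1 0" --pt "0 0 0 0 0 1.5 0" --pt "0 0 0 0 0 1.5 0" --pt "0 0 0 0 0 1.5 0" --pt "0 0 0 0 0 1.5 0" --pt "0 0 0 0 0 1 0" --pt "0 0 0 0 0 0 0" --pt "0 0 0 0 0 0 0" --pt "0 0 0 0 0 0 0" --pt "0 0 0 0 0 0 0"

```text
t: 7.87
tool_pos: [0.5772, -0.2351, 0.2029]
tool_rot: [2.458, 1.953, 0.002]
contact_force: [-0.3, 0.4, -1.8]
opening: 0.0153
```

```bash
python3 - <<'E'
from h import *
C=cam('wrist'); o=ctrl.get_obs(); im,d=vision.get_image('wrist'); P=cloud(C,d); np.savez('w3.npz',im=im,d=d,P=P)
t=o['tool_pos'];print(t,o['contact_force'],R.from_rotvec(o['tool_rot']).as_matrix().round(3))
u,v=proj(C,[[.578,-.235,.075]])[0]; print(u,v)
print(proj(C,[t,t-[0,0,.082]]))
save(im,'pics/w3.png')
E
```

```text
[ 0.577188   -0.23506984  0.20286488] [-0.26046526  0.44814601 -1.79028024] [[ 0.226  0.974  0.002]
 [ 0.974 -0.226 -0.001]
 [-0.001  0.002 -1.   ]]
275.9068716711643 206.5786345676242
[[275.1373903  310.33683853]
 [274.91940856 230.86542092]]
```

View pics/w3.png

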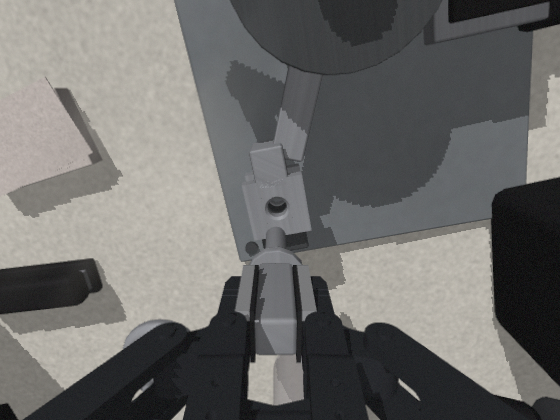

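The fork hole is clear at (277,207), and the pin's foot is at about (276,231), held straight. Now for finer numbers.

```bash
python3 - <<'E'
from h import *
w=np.load('w3.npz');im,P=w['im'],w['P'];C=cam('wrist')
g=cv2.cvtColor(im,cv2.COLOR_RGB2GRAY)
m=(g[190:224,262:294]<60).astype(np.uint8); n,l,s,c=cv2.connectedComponentsWithStats(m); i=1+s[1:,4].argmax(); hu=c[i]+[262,190]; print(s[i],hu,onz(C,[hu,(277,207)],.075))
# plate square
Q=P[165:245,235:320].reshape(-1,3);Q=Q[abs(Q[:,2]-.076)<.004];print(len(Q),np.median(Q,0),cv2.minAreaRect(Q[:,:2].astype(np.float32)))
for r in range(224,250,3): print(r,g[r,262:292])
S=P[224:258,262:290].reshape(-1,3);S=S[(S[:,2]>.115)&(S[:,2]<.16)]
print(len(S),S[:,2].min())
for z in np.arange(.116,.16,.006):
    q=S[abs(S[:,2]-z)<.003]
    if len(q): print(z.round(3),len(q),np.median(q,0).round(4),q.min(0).round(4),q.max(0).round(4))
E
python3 - <<'E'
import cv2;i=cv2.imread('pics/w3.png')[185:265,235:325];cv2.imwrite('pics/w3c.png',cv2.resize(i,None,fx=6,fy=6,interpolation=cv2.INTER_CUBIC))
E
```

```text
[  6  12  18  11 125] [275.936 207.656] [[ 0.57782196 -0.23588652  0.075     ]
 [ 0.5787     -0.23556803  0.075     ]]
3505 [ 0.57971822 -0.22926615  0.07543468] ((0.5787901282310486, -0.22994913160800934), (0.057102374732494354, 0.04405400529503822), 87.66651153564453)
224 [128 126 125 126 124 126 126 125 128 128 129 131 130 131 128 130 131 132
 133 133 130 127 127 129 131 132 131 125 125 125]
227 [126 127 126 124 123 125 125 127 124 120 118 112 111 109 106 105 101 106
 119 130 132 130 129 127 130 130 132 129 125 128]
230 [127 128 127 127 124 115 103 105 113 112 113 113 111 112 106 104 100  95
  91  83  77  91 124 128 127 131 131 131 126 125]
233 [125 126 128 123 102 101 105 109 111 112 112 110 113 112 107 104  99  97
  90  86  77  68  69  97 128 128 127 127 126 119]
236 [123 124 129 123  97 102 106 108 111 112 115 113 112 110 108 104 100  95
  92  85  81  73  61  50  48  44  44  45  46  44]
239 [ 78  58  44  57  95 103 109 110 113 113 114 115 111 112 107 105 101  97
  93  83  79  69  65  51  46  43  46  46  45  45]
242 [ 66  41  46  59  96 104 107 110 115 113 114 114 112 110 109 10
[... 158 characters left out ...]
 58  45  44  47  45  44  48]
248 [110 105  66  97 116 119 126 115 115 116 116 113 114 113 110 112 115 112
 112 109 104  95  76  58  63  63  61  64  65  61]
381 0.12131757729043369
0.122 42 [ 0.5783 -0.2325  0.1239] [ 0.5718 -0.2378  0.1213] [ 0.5829 -0.2312  0.1249]
0.128 71 [ 0.5786 -0.2323  0.1283] [ 0.5718 -0.2375  0.1253] [ 0.5829 -0.231   0.131 ]
0.134 81 [ 0.578  -0.2324  0.1342] [ 0.5719 -0.2372  0.131 ] [ 0.5829 -0.2313  0.137 ]
0.14 89 [ 0.5785 -0.2326  0.1401] [ 0.5712 -0.2386  0.1371] [ 0.5828 -0.2311  0.1429]
0.146 79 [ 0.5781 -0.2322  0.1458] [ 0.5724 -0.2362  0.143 ] [ 0.5826 -0.231   0.149 ]
0.152 19 [ 0.578  -0.2317  0.1499] [ 0.5752 -0.2335  0.1491] [ 0.5814 -0.2309  0.1509]
```

View pics/w3c.png

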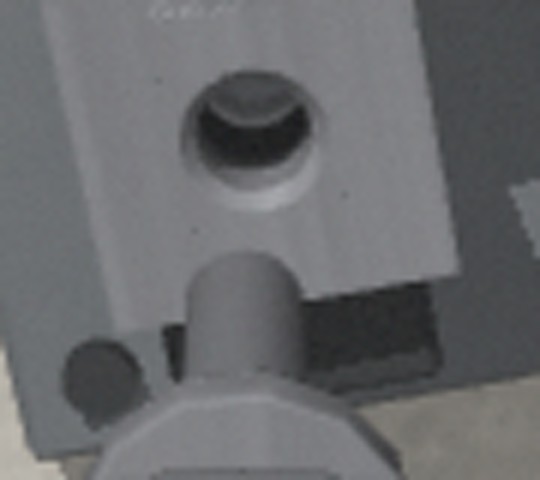

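>>> jog_arm --pt "0 0 0 0.08 0.1 1 0" --pt "0 0 0 0 0 1 0" --pt "0 0 0 0 0 1 0" --pt "0 0 0 0 0 0.6 0" --pt "0 0 0 0 0 0.4 0" --pt "0 0 0 0 0 0.4 0" --pt "0 0 0 0 0 0.4 0" --pt "0 0 0 0 0 0.4 0" --pt "0 0 0 0 0 0.3 0" --pt "0 0 0 0 0 0 0" --pt "0 0 0 0 0 0 0"

```text
t: 8.83
tool_pos: [0.5776, -0.2342, 0.1462]
tool_rot: [-2.46, -1.954, -0.0]
contact_force: [1.4, 0.5, -0.6]
opening: 0.0153
```

>>> jog_arm --pt "0 0 0 0 0 0.4 0" --pt "0 0 0 0 0 0.4 0" --pt "0 0 0 0 0 0.4 0" --pt "0 0 0 0 0 0.4 0" --pt "0 0 0 0 0 0.4 0" --pt "0 0 0 0 0 0.4 0" --pt "0 0 0 0 0 0.4 0" --pt "0 0 0 0 0 0.4 0" --pt "0 0 0 0 0 0 0" --pt "0 0 0 0 0 0 0"

```text
t: 9.67
tool_pos: [0.5776, -0.2341, 0.1138]
tool_rot: [-2.459, -1.954, -0.0]
contact_force: [2.3, 0.9, -2.6]
opening: 0.015
```

>>> jog_arm --pt "0 0 0 0 0 0.1 0" --pt "0 0 0 0 0 0.1 0" --pt "0 0 0 0 0 0.1 0" --pt "0 0 0 0 0 0.1 0" --pt "0 0 0 0 0 0 0" --pt "0 0 0 0 0 0 0"

```text
t: 10.17
tool_pos: [0.5778, -0.2344, 0.1114]
tool_rot: [2.459, 1.954, 0.0]
contact_force: [-1.1, 3.1, 6.3]
opening: 0.0152
```

>>> jog_arm --pt "0 0 0 0 0 0.1 0" --pt "0 0 0 0 0 0.1 0" --pt "0 0 0 0 0 0 0" --pt "0 0 0 0 0 0 0" --pt "0 0 0 0 0 0 0"

```text
t: 10.58
tool_pos: [0.5779, -0.2344, 0.1113]
tool_rot: [2.459, 1.954, -0.0]
contact_force: [-6.4, 4.2, 15.4]
opening: 0.0148
```

The pin is seated: it stopped hard at TCP z 0.1113 with 15 N upward. Now I release it, rise and look.

>>> jog_arm --pt "0 0 0 0 0 -0.1 0.5" --pt "0 0 0 0 0 0 0.5" --pt "0 0 0 0 0 0 0.5" --pt "0 0 0 0 0 0 0.5" --pt "0 0 0 0 0 -0.5 0.6" --pt "0 0 0 0 0 -1 0.6" --pt "0 0 0 0 0 -2 0.6" --pt "0 0 0 0 0 -3 0.6" --pt "0 0 0 0 0 -3 0.6" --pt "0 0 0 0 0 -3 0.6" --pt "0 0 0 0 0 -2 0.6" --pt "0 0 0 0 0 -1 0.6"

```text
t: 11.58
tool_pos: [0.579, -0.2351, 0.2699]
tool_rot: [2.454, 1.95, 0.004]
contact_force: [0.8, 0.7, 0.9]
opening: 0.0512
```

>>> jog_arm --pt "0 0 -0.12 0 0 0 0.6" --pt "0 0 -0.12 0 0 0 0.6" --pt "0 0 -0.12 0 0 0 0.6" --pt "0 0 -0.12 0 0 0 0.6" --pt "0 0 -0.12 0 0 0 0.6" --pt "0 0 -0.12 0 0 0 0.6" --pt "0 0 -0.12 0 0 0 0.6" --pt "0 0 -0.12 0 0 0 0.6" --pt "0 0 -0.12 0 0 0 0.6" --pt "0 0 -0.12 0 0 0 0.6"

```text
t: 12.42
tool_pos: [0.5772, -0.2341, 0.2636]
tool_rot: [-0.917, -3.003, -0.0]
contact_force: [-0.1, 1.0, -0.0]
opening: 0.0514
```

```bash
python3 - <<'E'
from h import *
o=ctrl.get_obs();print(o['tool_pos'],o['opening'],R.from_rotvec(o['tool_rot']).as_matrix().round(3))
C=cam('top'); im,d=vision.get_image('top'); P=cloud(C,d); np.savez('t4.npz',im=im,P=P)
S=cam('side'); sm,sd=vision.get_image('side'); SP=cloud(S,sd); np.savez('s4.npz',im=sm,P=SP)
for n,p in (('top',P),('side',SP)):
    K=(np.hypot(p[...,0]-.535,p[...,1]+.014)<.03)&(p[...,2]>.16)&(p[...,2]<.178); q=p[K]
    if len(q): print(n,'knob',len(q),np.median(q,0),(q.min(0)+q.max(0))/2,q.min(0),q.max(0))
    K=(np.hypot(p[...,0]-.578,p[...,1]+.235)<.03)&(p[...,2]>.117)&(p[...,2]<.135); q=p[K]
    if len(q): print(n,'pin',len(q),np.median(q,0),q[:,2].max())
o=np.zeros((600,800,3),np.uint8)
o[:480,:400]=cv2.resize(im[110:206,270:350],(400,480),interpolation=2)
o[:400,400:]=cv2.resize(sm[150:250,180:280],(400,400),interpolation=2)
save(o,'pics/c4.png')
E
```

```text
[ 0.57723376 -0.23412263  0.26359688] 0.05137689097143555 [[-0.829  0.559 -0.001]
 [ 0.559  0.829  0.001]
 [ 0.001 -0.    -1.   ]]
top knob 43 [ 0.53836098 -0.0125398   0.16921984] [ 0.53923964 -0.01258514  0.16834631] [ 0.52907746 -0.02176664  0.16063432] [ 0.54940181 -0.00340365  0.17605829]
side knob 65 [ 0.53972652 -0.00813957  0.16939228] [ 0.5405574  -0.01148804  0.16655688] [ 0.52980402 -0.02168391  0.16024484] [ 0.55131077 -0.00129216  0.17286892]
side pin 32 [ 0.57676502 -0.23005111  0.1244322 ] 0.12692664303223905
```

View pics/c4.png

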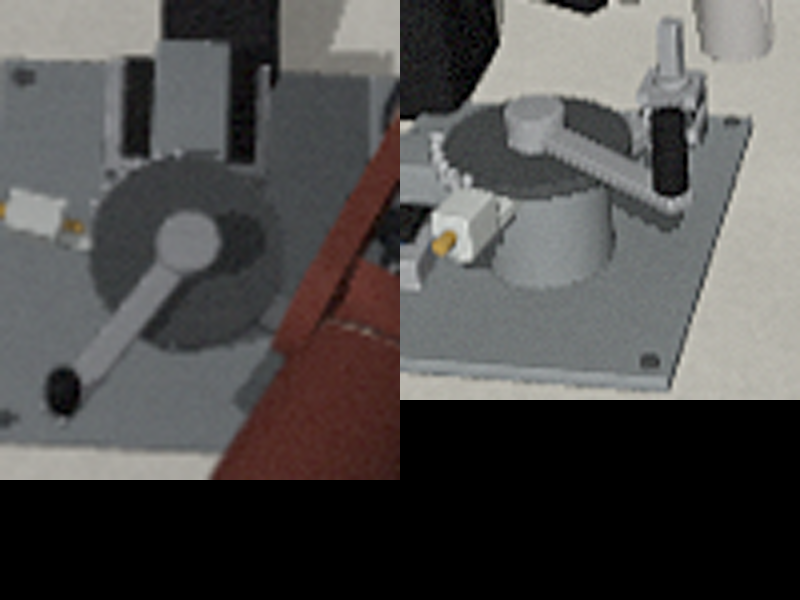

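The pin stands upright with its collar on the fork (side crop, (672,90)). The lever is still at its stop, with the knob at (65,392) in the top crop, the pivot hub at (188,240) and the pawl block at (38,212). Next come the lever and pawl angles.

```bash
python3 - <<'E'
from h import *
t=np.load('t4.npz');s=np.load('s4.npz');Ct=cam('top');Cs=cam('side')
print('hub top',P:=t['P'][158,307].round(4), 'side hub', s['P'][176,214].round(4))
hub=onz(Ct,[(307.6,158)],P[2])[0]; hs=onz(Cs,[(180+537/4,150+108/4)],P[2])[0]
d=t['P'][166,313];print('disc z',d); dc=onz(Ct,[(307.2,160.2)],d[2])[0]
print('hub',hub,hs,'disc',dc)
# pawl block
for n,p,uv in(('t',t['P'],(277,152)),('s',s['P'],(197,203))): print(n,p[uv[1],uv[0]].round(4))
q=s['P'][195:218,180:212].reshape(-1,3);im=s['im'][195:218,180:212].reshape(-1,3).astype(int)
q=q[(im.min(1)>110)];print(len(q),np.median(q,0),q.min(0),q.max(0))
q=t['P'][144:160,266:292].reshape(-1,3);im=t['im'][144:160,266:292].reshape(-1,3).astype(int)
m=(im.min(1)>110);q=q[m];print(len(q),np.median(q,0),q.min(0),q.max(0),cv2.minAreaRect(q[:,:2].astype(np.float32)))
piv=np.array([hub[0],hub[1]])
k=np.array([.5392,-.0122]);v=k-piv;print('knob r,ang',np.hypot(*v),np.degrees(np.arctan2(v[1],v[0])))
for b in (np.median(q,0)[:2],onz(Ct,[(270.3,152)],.085)[0][:2],onz(Ct,[(285.2,155.6)],.085)[0][:2]):
  v=b-piv;print('pawl',b,np.hypot(*v),np.degrees(np.arctan2(v[1],v[0])))
E
```

```text
hub top [ 0.6427 -0.0905  0.1303] side hub [ 0.6409 -0.0891  0.1302]
disc z [ 0.6242516  -0.11094544  0.10407635]
hub [ 0.64271353 -0.09241138  0.1303    ] [ 0.38036248 -0.10340685  0.1303    ] disc [ 0.64328805 -0.09246563  0.10407635]
t [0.6677 0.0043 0.1103]
s [0.6594 0.0168 0.1123]
498 [ 0.66552535 -0.03893752  0.08262025] [ 0.38705844 -0.0848354   0.01157026] [0.73654743 0.78209905 0.60374437]
172 [0.67270804 0.01067116 0.10763009] [ 0.64884048 -0.04038701 -0.0130234 ] [0.72925987 0.04294697 0.12216334] ((0.6856126189231873, 0.00919254869222641), (0.0952034667134285, 0.06260278075933456), 67.95874786376953)
knob r,ang 0.13095387627568011 142.2283284723001
pawl [0.67270804 0.01067116] 0.10735773037103488 73.77629459945385
pawl [0.67536077 0.02617241] 0.12299576519702958 74.60726569875062
pawl [ 0.66366727 -0.02221727] 0.073254852641589 73.37903766690647
```

>>> jog_arm --pt "0 0 0.066 0 0 0 0.6" --pt "0 0 0 1.5 1.4 0 0.6" --pt "0 0 0 1.5 1.4 0 0.6" --pt "0 0 0 1.5 1.4 0 0.6" --pt "0 0 0 1.5 1.4 0 0.6" --pt "0 0 0 1.5 1.4 0 0.6" --pt "0 0 0 1.5 1.4 0 0.6" --pt "0 0 0 1.5 1.4 0 0.6" --pt "0 0 0 1.5 1.4 0 0.6" --pt "0 0 0 1.5 1.4 0 0.6" --pt "0 0 0 1.5 1.4 0 0.6" --pt "0 0 0 1.6 1.2 0 0.6"

```text
t: 13.52
tool_pos: [0.5404, -0.0112, 0.264]
tool_rot: [-1.03, -2.967, -0.0]
contact_force: [-0.9, 0.0, -0.0]
opening: 0.0511
```

>>> jog_arm --pt "0 0 0 0 0 0 0.6" --pt "0 0 0 0 0 1 0.6" --pt "0 0 0 0 0 1 0.6" --pt "0 0 0 0 0 1 0.6" --pt "0 0 0 0 0 1 0.6" --pt "0 0 0 0 0 1 0.6" --pt "0 0 0 0 0 0 0.6" --pt "0 0 0 0 0 0 0.6" --pt "0 0 0 0 0 0 0.6"

```text
t: 14.27
tool_pos: [0.5409, -0.0125, 0.2144]
tool_rot: [1.026, 2.969, 0.0]
contact_force: [0.6, -0.3, 0.1]
opening: 0.0508
```

```bash
python3 - <<'E'
from h import *
C=cam('wrist'); o=ctrl.get_obs(); im,d=vision.get_image('wrist'); P=cloud(C,d); t=o['tool_pos']
Rm=R.from_rotvec(o['tool_rot']).as_matrix(); print(t,o['contact_force'],Rm.round(3))
q=P[(np.hypot(P[...,0]-.539,P[...,1]+.012)<.03)&(P[...,2]>.164)&(P[...,2]<.178)&(im.max(2)<70)]
c=q.mean(0);print(len(q),c,q.min(0),q.max(0),'tool',(Rm.T@(c-t))*100)
save(im,'pics/w5.png')
E
```

```text
[ 0.54090911 -0.01248883  0.21442312] [ 0.56262354 -0.25738456  0.09569347] [[-0.787  0.617  0.   ]
 [ 0.617  0.787 -0.   ]
 [-0.     0.    -1.   ]]
1317 [ 0.5390177  -0.01368964  0.16970666] [ 0.52935997 -0.02549697  0.16403202] [ 0.55051551 -0.00386814  0.17208322] tool [ 0.07555628 -0.21160822  4.47161271]
```

View pics/w5.png

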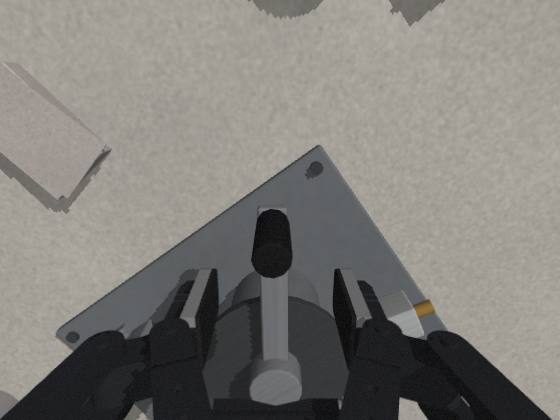

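The knob is centred between the open jaws (top face at (271,258)), with the arm pointing along the tool axis. I go down and grip it.

>>> jog_arm --pt "0 0 0 0.05 -0.2 1 0.6" --pt "0 0 0 0 0 1.2 0.6" --pt "0 0 0 0 0 1.2 0.6" --pt "0 0 0 0 0 1.2 0.6" --pt "0 0 0 0 0 1 0.6" --pt "0 0 0 0 0 0.8 0.6" --pt "0 0 0 0 0 0 0.6" --pt "0 0 0 0 0 0 0.6"

```text
t: 14.98
tool_pos: [0.5387, -0.0134, 0.1494]
tool_rot: [-1.025, -2.968, 0.0]
contact_force: [-1.0, 0.0, -1.4]
opening: 0.051
```

>>> jog_arm --pt "0 0 0 0 0 0 0" --pt "0 0 0 0 0 0 0" --pt "0 0 0 0 0 0 0" --pt "0 0 0 0 0 0 0" --pt "0 0 0 0 0 0 0" --pt "0 0 0 0 0 0 0" --pt "0 0 0 0 0 0 0" --pt "0 0 0 0 0 0 0" --pt "0 0 0 0 0 0 0" --grip_force 60

```text
t: 15.73
tool_pos: [0.5395, -0.0139, 0.1514]
tool_rot: [1.025, 2.968, -0.001]
contact_force: [-3.6, -1.1, 5.5]
opening: 0.0209
```

The knob is held. I swing it in 0.03 rad (3.9 mm) steps, reading the force at each one.

>>> jog_arm --pt "0 0 -0.03 0 -0.39 0 0" --pt "0 0 0 0 0 0 0"

```text
t: 15.9
tool_pos: [0.5381, -0.0157, 0.1515]
tool_rot: [0.98, 2.981, 0.006]
contact_force: [4.1, 5.7, 2.8]
opening: 0.0207
```

>>> jog_arm --pt "0 0 -0.03 0 -0.39 0 0" --pt "0 0 0 0 0 0 0"

```text
t: 16.07
tool_pos: [0.5359, -0.0188, 0.1515]
tool_rot: [0.935, 2.995, 0.006]
contact_force: [4.3, 4.7, 1.9]
opening: 0.0209
```

>>> jog_arm --pt "0 0 -0.03 0 -0.39 0 0" --pt "0 0 0 0 0 0 0"

```text
t: 16.23
tool_pos: [0.5337, -0.0221, 0.1514]
tool_rot: [0.891, 3.009, 0.006]
contact_force: [3.8, 5.3, 2.5]
opening: 0.0207
```

>>> jog_arm --pt "0 0 -0.03 0 -0.39 0 0" --pt "0 0 0 0 0 0 0"

```text
t: 16.4
tool_pos: [0.5316, -0.0254, 0.1515]
tool_rot: [0.845, 3.021, 0.005]
contact_force: [5.4, 4.6, 2.9]
opening: 0.0207
```

>>> jog_arm --pt "0 0 -0.03 0 -0.39 0 0" --pt "0 0 0 0 0 0 0"

```text
t: 16.57
tool_pos: [0.5296, -0.0288, 0.1515]
tool_rot: [0.8, 3.034, 0.005]
contact_force: [5.3, 5.6, 1.8]
opening: 0.0203
```

>>> jog_arm --pt "0 0 -0.03 0 -0.39 0 0" --pt "0 0 0 0 0 0 0"

```text
t: 16.73
tool_pos: [0.5278, -0.0322, 0.1515]
tool_rot: [0.754, 3.045, 0.005]
contact_force: [4.2, 5.6, 2.6]
opening: 0.0207
```

>>> jog_arm --pt "0 0 -0.03 0 -0.39 0 0" --pt "0 0 0 0 0 0 0"

```text
t: 16.9
tool_pos: [0.526, -0.0356, 0.1515]
tool_rot: [0.709, 3.056, 0.005]
contact_force: [5.8, 4.9, 2.2]
opening: 0.0207
```

>>> jog_arm --pt "0 0 -0.03 0 -0.39 0 0" --pt "0 0 0 0 0 0 0"

```text
t: 17.07
tool_pos: [0.5244, -0.039, 0.1515]
tool_rot: [0.663, 3.066, 0.006]
contact_force: [5.2, 5.5, 2.2]
opening: 0.0207
```

>>> jog_arm --pt "0 0 -0.03 0 -0.39 0 0" --pt "0 0 0 0 0 0 0"

```text
t: 17.23
tool_pos: [0.5228, -0.0425, 0.1514]
tool_rot: [0.617, 3.075, 0.005]
contact_force: [4.8, 2.7, 2.2]
opening: 0.0209
```

>>> jog_arm --pt "0 0 -0.03 0 -0.39 0 0" --pt "0 0 0 0 0 0 0"

```text
t: 17.4
tool_pos: [0.5211, -0.0466, 0.1514]
tool_rot: [0.57, 3.085, 0.003]
contact_force: [2.9, -0.7, 1.7]
opening: 0.0205
```

>>> jog_arm --pt "0 0 -0.02 0 -0.26 0 0" --pt "0 0 0 0 0 0 0"

```text
t: 17.57
tool_pos: [0.5202, -0.0492, 0.1515]
tool_rot: [0.539, 3.09, 0.003]
contact_force: [3.6, 1.3, 2.6]
opening: 0.0206
```

>>> jog_arm --pt "0 0 -0.02 0 -0.26 0 0" --pt "0 0 0 0 0 0 0"

```text
t: 17.73
tool_pos: [0.5193, -0.0518, 0.1514]
tool_rot: [0.508, 3.095, 0.002]
contact_force: [4.7, 0.4, 1.5]
opening: 0.0209
```

>>> jog_arm --pt "0 0 -0.02 0 -0.26 0 0" --pt "0 0 0 0 0 0 0"

```text
t: 17.9
tool_pos: [0.5187, -0.0539, 0.1514]
tool_rot: [0.478, 3.1, 0.004]
contact_force: [6.5, 4.8, 1.4]
opening: 0.0206
```

>>> jog_arm --pt "0 0 -0.02 0 -0.26 0 0" --pt "0 0 0 0 0 0 0"

```text
t: 18.07
tool_pos: [0.518, -0.0561, 0.1515]
tool_rot: [0.447, 3.104, 0.005]
contact_force: [7.2, 5.8, 1.9]
opening: 0.0208
```

>>> jog_arm --pt "0 0 -0.02 0 -0.26 0 0" --pt "0 0 0 0 0 0 0"

```text
t: 18.23
tool_pos: [0.5173, -0.0586, 0.1515]
tool_rot: [0.416, 3.108, 0.005]
contact_force: [6.8, 4.9, 1.7]
opening: 0.0206
```

>>> jog_arm --pt "0 0 -0.02 0 -0.26 0 0" --pt "0 0 0 0 0 0 0"

```text
t: 18.4
tool_pos: [0.5166, -0.061, 0.1515]
tool_rot: [0.385, 3.112, 0.005]
contact_force: [6.5, 5.7, 1.7]
opening: 0.0207
```

>>> jog_arm --pt "0 0 -0.02 0 -0.26 0 0" --pt "0 0 0 0 0 0 0"

```text
t: 18.57
tool_pos: [0.5161, -0.0632, 0.1515]
tool_rot: [0.354, 3.116, 0.006]
contact_force: [8.1, 6.1, 1.6]
opening: 0.0204
```

>>> jog_arm --pt "0 0 -0.02 0 -0.26 0 0" --pt "0 0 0 0 0 0 0"

```text
t: 18.73
tool_pos: [0.5156, -0.0656, 0.1514]
tool_rot: [0.323, 3.119, 0.006]
contact_force: [7.6, 6.1, 2.6]
opening: 0.021
```

>>> jog_arm --pt "0 0 -0.02 0 -0.26 0 0" --pt "0 0 0 0 0 0 0"

```text
t: 18.9
tool_pos: [0.515, -0.0682, 0.1514]
tool_rot: [0.292, 3.122, 0.006]
contact_force: [7.0, 4.1, 1.8]
opening: 0.0209
```

>>> jog_arm --pt "0 0 -0.02 0 -0.26 0 0" --pt "0 0 0 0 0 0 0"

```text
t: 19.07
tool_pos: [0.5145, -0.071, 0.1514]
tool_rot: [0.26, 3.125, 0.005]
contact_force: [6.3, 3.7, 1.9]
opening: 0.0208
```

>>> jog_arm --pt "0 0 -0.02 -0.1 -0.26 0 0" --pt "0 0 0 0 0 0 0"

```text
t: 19.23
tool_pos: [0.514, -0.074, 0.1514]
tool_rot: [0.229, 3.131, 0.003]
contact_force: [1.3, 2.0, 5.1]
opening: 0.021
```

>>> jog_arm --pt "0 0 -0.02 0 -0.26 0 0" --pt "0 0 0 0 0 0 0"

```text
t: 19.4
tool_pos: [0.5136, -0.0769, 0.1514]
tool_rot: [0.197, 3.133, 0.002]
contact_force: [1.4, 2.4, 5.8]
opening: 0.0209
```

>>> jog_arm --pt "0 0 -0.02 0 -0.26 0 0" --pt "0 0 0 0 0 0 0"

```text
t: 19.57
tool_pos: [0.5133, -0.0793, 0.1514]
tool_rot: [0.166, 3.134, 0.003]
contact_force: [2.2, 5.2, 5.5]
opening: 0.0207
```

>>> jog_arm --pt "0 0 -0.02 0 -0.26 0 0" --pt "0 0 0 0 0 0 0"

```text
t: 19.73
tool_pos: [0.5131, -0.0816, 0.1514]
tool_rot: [0.134, 3.136, 0.004]
contact_force: [2.2, 7.1, 4.7]
opening: 0.0207
```

>>> jog_arm --pt "0 0 -0.02 0 -0.26 0 0" --pt "0 0 0 0 0 0 0"

```text
t: 19.9
tool_pos: [0.5129, -0.0842, 0.1514]
tool_rot: [0.103, 3.137, 0.004]
contact_force: [2.9, 6.2, 5.5]
opening: 0.0207
```

>>> jog_arm --pt "0 0 -0.02 0 -0.26 0 0" --pt "0 0 0 0 0 0 0"

```text
t: 20.07
tool_pos: [0.5128, -0.0867, 0.1514]
tool_rot: [0.072, 3.138, 0.004]
contact_force: [2.0, 6.9, 5.2]
opening: 0.0207
```

>>> jog_arm --pt "0 0 -0.02 0 -0.26 0 0" --pt "0 0 0 0 0 0 0"

```text
t: 20.23
tool_pos: [0.5127, -0.0889, 0.1514]
tool_rot: [0.041, 3.138, 0.006]
contact_force: [3.1, 7.6, 5.7]
opening: 0.0207
```

>>> jog_arm --pt "0 0 -0.02 0 -0.26 0 0" --pt "0 0 0 0 0 0 0"

```text
t: 20.4
tool_pos: [0.5126, -0.0913, 0.1514]
tool_rot: [0.01, 3.138, 0.006]
contact_force: [3.4, 7.0, 5.4]
opening: 0.0206
```

>>> jog_arm --pt "0 0 -0.01 0 -0.13 0 0" --pt "0 0 0 0 0 0 0"

```text
t: 20.57
tool_pos: [0.5126, -0.0924, 0.1514]
tool_rot: [-0.005, 3.138, 0.007]
contact_force: [3.5, 8.9, 5.8]
opening: 0.0204
```

>>> jog_arm --pt "0 0 -0.01 0 -0.13 0 0" --pt "0 0 0 0 0 0 0"

```text
t: 20.73
tool_pos: [0.5126, -0.0935, 0.1514]
tool_rot: [-0.021, 3.138, 0.007]
contact_force: [2.4, 8.7, 5.9]
opening: 0.0205
```

>>> jog_arm --pt "0 0 -0.01 0 -0.13 0 0" --pt "0 0 0 0 0 0 0"

```text
t: 20.9
tool_pos: [0.5126, -0.0948, 0.1514]
tool_rot: [-0.037, 3.138, 0.008]
contact_force: [2.5, 9.7, 6.7]
opening: 0.0208
```

>>> jog_arm --pt "0 0 -0.01 0 -0.13 0 0" --pt "0 0 0 0 0 0 0"

```text
t: 21.07
tool_pos: [0.5126, -0.0963, 0.1514]
tool_rot: [-0.053, 3.138, 0.007]
contact_force: [2.6, 8.2, 5.7]
opening: 0.0202
```

>>> jog_arm --pt "0 0 -0.01 0 -0.13 0 0" --pt "0 0 0 0 0 0 0"

```text
t: 21.23
tool_pos: [0.5127, -0.0978, 0.1515]
tool_rot: [-0.069, 3.138, 0.006]
contact_force: [1.8, 7.7, 6.3]
opening: 0.0207
```

```bash
python3 - <<'E'
from h import *
t=ctrl.get_obs()['tool_pos'];v=t[:2]-[.643,-.0924];print(np.degrees(np.arctan2(v[1],v[0]))%360,np.hypot(*v))
C=cam('top');im,d=vision.get_image('top');P=cloud(C,d)
hsv=cv2.cvtColor(im,cv2.COLOR_RGB2HSV)[144:162,264:294]; m=(hsv[...,1]>110)&(hsv[...,2]>60)
vv,uu=np.nonzero(m)
for u,v in zip(uu+264,vv+144): print(u,v,P[v,u].round(3),im[v,u])
E
```

```text
182.37272629449387 0.13045324302300396
268 150 [0.675 0.033 0.109] [123 103  63]
268 151 [0.673 0.033 0.104] [143 116  59]
269 151 [0.673 0.03  0.103] [139 111  55]
270 151 [0.672 0.027 0.106] [133 106  51]
268 152 [0.67  0.033 0.102] [137 116  77]
269 152 [0.669 0.03  0.104] [136 112  62]
270 152 [0.671 0.027 0.1  ] [142 116  62]
283 154 [ 0.663 -0.015  0.104] [94 78 50]
284 154 [ 0.666 -0.018  0.095] [91 78 51]
283 155 [ 0.66  -0.015  0.102] [91 78 46]
284 155 [ 0.658 -0.018  0.109] [96 80 50]
285 155 [ 0.658 -0.021  0.111] [111  87  47]
```

Force peaked at 181° and is falling, so the third tooth is passing. With heights corrected, vision puts the pawl at 76.6°. That makes the midpoint 186.5°, against about 187° by feel. I continue in small steps.

>>> jog_arm --pt "0 0 -0.01 0 -0.13 0 0" --pt "0 0 0 0 0 0 0"

```text
t: 21.45
tool_pos: [0.5127, -0.0995, 0.1514]
tool_rot: [-0.085, 3.137, 0.004]
contact_force: [2.0, 5.5, 6.2]
opening: 0.021
```

>>> jog_arm --pt "0 0 -0.01 0 -0.13 0 0" --pt "0 0 0 0 0 0 0"

```text
t: 21.62
tool_pos: [0.5128, -0.101, 0.1514]
tool_rot: [-0.1, 3.137, 0.004]
contact_force: [2.5, 5.6, 6.3]
opening: 0.0208
```

>>> jog_arm --pt "0 0 -0.01 0 -0.13 0 0" --pt "0 0 0 0 0 0 0"

```text
t: 21.78
tool_pos: [0.5128, -0.1024, 0.1514]
tool_rot: [-0.116, 3.136, 0.003]
contact_force: [2.5, 4.8, 6.4]
opening: 0.0208
```

>>> jog_arm --pt "0 0 -0.01 0 -0.13 0 0" --pt "0 0 0 0 0 0 0"

```text
t: 21.95
tool_pos: [0.513, -0.1038, 0.1514]
tool_rot: [-0.132, 3.136, 0.003]
contact_force: [2.5, 4.9, 5.8]
opening: 0.0204
```

>>> jog_arm --pt "0 0 -0.01 0 -0.13 0 0" --pt "0 0 0 0 0 0 0"

```text
t: 22.12
tool_pos: [0.5131, -0.105, 0.1514]
tool_rot: [-0.147, 3.135, 0.003]
contact_force: [3.4, 5.9, 5.2]
opening: 0.0208
```

>>> jog_arm --pt "0 0 -0.01 0 -0.13 0 0" --pt "0 0 0 0 0 0 0"

```text
t: 22.28
tool_pos: [0.5132, -0.1062, 0.1514]
tool_rot: [-0.163, 3.134, 0.004]
contact_force: [2.0, 6.4, 5.1]
opening: 0.0207
```

One more small step, then hold.

>>> jog_arm --pt "0 0 -0.01 0 -0.13 0 0" --pt "0 0 0 0 0 0 0" --pt "0 0 0 0 0 0 0" --pt "0 0 0 0 0 0 0" --pt "0 0 0 0 0 0 0" --pt "0 0 0 0 0 0 0" --pt "0 0 0 0 0 0 0" --pt "0 0 0 0 0 0 0" --pt "0 0 0 0 0 0 0" --pt "0 0 0 0 0 0 0"

```text
t: 23.12
tool_pos: [0.5133, -0.1072, 0.1514]
tool_rot: [-0.178, 3.133, 0.004]
contact_force: [2.9, 6.0, 6.4]
opening: 0.0205
```

```bash
python3 - <<'E'
from h import *
o=ctrl.get_obs();t=o['tool_pos'];v=t[:2]-[.643,-.0924];print(t,o['contact_force'],np.degrees(np.arctan2(v[1],v[0]))%360,np.hypot(*v))
C=cam('side');im,d=vision.get_image('side');P=cloud(C,d)
q=P[(np.hypot(P[...,0]-.578,P[...,1]+.235)<.025)&(P[...,2]>.085)&(P[...,2]<.135)]
if len(q): print('pin',len(q),np.median(q,0),q[:,2].max())
save(cv2.resize(im[130:270,130:300],None,fx=3.5,fy=3.5,interpolation=2),'pics/s6.png')
E
```

```text
[ 0.51333562 -0.1072423   0.15142891] [2.92850031 5.99186292 6.37895334] 186.53005937696136 0.1305110949723222
pin 94 [ 0.57689191 -0.22872602  0.10946601] 0.12708603856847567
```

View pics/s6.png

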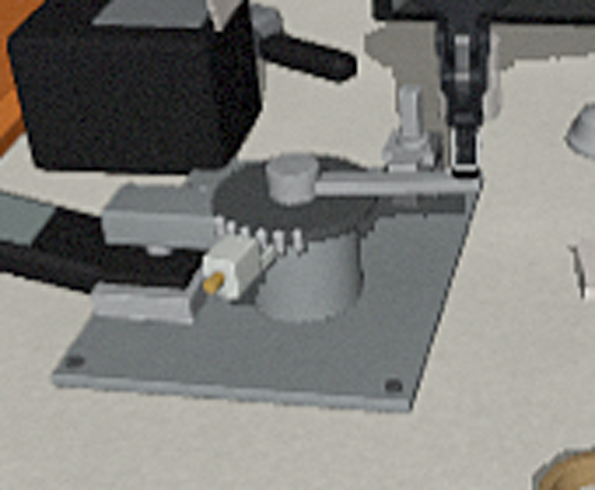

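The side view shows the pin upright in the fork at (410,110), its collar down, and the fingers holding the knob at (465,150). Teeth stand on the far side of the pawl at (262–297,240). Handing in.

```bash
python3 -c "
from station import ctrl
ctrl.finish_job(); o=ctrl.get_obs(); print(o['t'],o['tool_pos'],o['contact_force'])"
```

```text
the job is handed in; nothing more can be done
the job is handed in; nothing more can be done
```

I fitted the steel square-grip pin in the fork hole, then swung the lever three clicks counter-clockwise. I handed the job in with the fingers still holding the knob; no verdict was reported.

- **Pin:** it stopped hard with 15 N upward. Later depth readings put its top at about 127 mm, against about 125 mm expected, and the last picture shows it upright with its collar on the fork.
- **Clicks:** force drops came at lever angles of about 158°, 170° and 182°, close to the 0.2 rad tooth spacing. I clearly saw the rise before the drop only on the third; my 4 mm and 2.6 mm steps were too coarse to show it on the first two.
- **Final position:** the lever is held at 186.5° with about 6 N. The middle between the third and fourth click was 186.5° from the pawl seen in the top picture and 187–187.5° by feel. My first estimate from the picture was 184°, because I had assumed the wrong pawl height. All of these are inside the ±4.9° allowed.
- **Other things:** I did not move the other two pins or touch the things on the counter, as far as the pictures show. I made no separate measurement of them at the end.

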